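# Check the lids of two hinged tins

## Task

Two hinged tins have to be checked for stiff lids. Take the one in the wooden rack out and stand it on a clear part of the white board, then open its lid about half-way (some 45 degrees) by the ball knob with the tin standing on the board, and after it open the lid of the other tin in the same way: a good lid swings freely and drops shut when let go, a stiff one stays up. Stand the tin with the stiff lid, shut, in the middle of the round trivet, leave the good one shut on the board, out of the rack, and leave everything else where it is.

Things in the scene. Friction and masses are not known exactly. Their poses are not given: they have to be found in the camera images.
- tin_a_c (a point): centre, half-way up, of a plain metal tin, one of two that look alike: 80 mm (its x, from the front with the knob to the back with the hinge) x 62 mm (y) x 34 mm high (z) with its lid shut, 0.4 to 0.6 kg. One tin starts in the rack, one on the board. The lid is the upper 8 mm, as wide and long as the tin. Shut, the tin can be held across its 62 mm width, lid and body together
- tin_a_knob (a point): centre of the dark wooden ball knob, 16 mm across, on a 9 mm neck 24 mm ahead of the lid's front edge; shut, 13 mm above the tin's centre. It moves with the lid: pinched along the tin's y axis it follows an arc of 104 mm about the hinge and can turn between the pads. The hinge runs along y, 40 mm behind the tin's centre and 9 mm above it
- tin_a_lid (a joint): angle of this tin's lid: 0 shut, grows as it opens, up to 1.7 rad. One of the two lids swings freely and drops shut within half a second when let go half-way; the other is stiff, stays where it is let go and must be brought shut again (about 1 N at the knob moves it; the tin's weight holds the tin down)
- tin_b_c (a point): centre, half-way up, of a plain metal tin, one of two that look alike: 80 mm (its x, from the front with the knob to the back with the hinge) x 62 mm (y) x 34 mm high (z) with its lid shut, 0.4 to 0.6 kg. One tin starts in the rack, one on the board. The lid is the upper 8 mm, as wide and long as the tin. Shut, the tin can be held across its 62 mm width, lid and body together
- tin_b_knob (a point): centre of the dark wooden ball knob, 16 mm across, on a 9 mm neck 24 mm ahead of the lid's front edge; shut, 13 mm above the tin's centre. It moves with the lid: pinched along the tin's y axis it follows an arc of 104 mm about the hinge and can turn between the pads. The hinge runs along y, 40 mm behind the tin's centre and 9 mm above it
- tin_b_lid (a joint): angle of this tin's lid: 0 shut, grows as it opens, up to 1.7 rad. One of the two lids swings freely and drops shut within half a second when let go half-way; the other is stiff, stays where it is let go and must be brought shut again (about 1 N at the knob moves it; the tin's weight holds the tin down)
- rack_c (a point): wooden rack fixed on the board, 127 x 78 x 36 mm; this point and its axes are where the tin's centre and axes are in it. Side rails 5 mm high (33 to 39 mm to either side), back wall 30 mm high, 43 mm behind, two front blocks 36 mm high, 42 to 79 mm ahead, with a 26 mm slot for the knob, too narrow for fingers. The tin's sides are free above the rails; it lifts straight up
- board: white plastic chopping board, fixed, 395 mm (its x, roughly the world's +y) x 270 mm (its y, roughly towards the robot) x 9 mm high; origin at the centre of its underside. The rack stands towards its +x end, the other tin near its middle, the clear place is around x = -0.13 m, y = -0.035 m
- trivet: round trivet of small wooden discs, fixed, 200 mm across, 7 mm thick, right of the board; origin at the centre of its underside
- honey_jar: small honey jar, 46 mm across, 68 mm high, standing on the board behind the tins; a bystander. Origin at the centre of its underside
- sweet_1: wrapped sweet, 18 x 38 x 16 mm, lying near the board's back edge, behind the tins; a bystander. Origin at the centre of its underside
- sweet_2: wrapped sweet, 18 x 38 x 16 mm, lying near the board's back edge, behind the tins; a bystander. Origin at the centre of its underside
Mind the look-alikes: they are no part of the job. Leave any purple or turquoise look-alike of the part that bears tin_b_c alone.

How it is judged:
On the way, in this order (a step that is already met when the one before it is completed fails the run):
1. the tin from the rack stands on the board, outside the rack (distance of any of tin_a_c, tin_b_c from where it was at the start of the episode above 0.08 m and horizontal distance between each of tin_a_c, tin_b_c and rack_c above 0.08 m and x of tin_a_c in the frame of board between -0.185 and 0.185 m and y of tin_a_c in the frame of board between -0.12 and 0.12 m and height (world z) of each of tin_a_c, tin_b_c below 0.033 m and angle between each of tin_a_c, tin_b_c's own z axis and vertical below 0.12 rad and x of tin_b_c in the frame of board between -0.185 and 0.185 m and y of tin_b_c in the frame of board between -0.12 and 0.12 m), for 0.2 s.
2. the lid of the tin that came from the rack is raised more than 0.5 rad while the tin stands on the board (((value of joint tin_a_lid above 0.5 rad and distance of tin_a_c from where it was at the start of the episode above 0.08 m and x of tin_a_c in the frame of board between -0.185 and 0.185 m and y of tin_a_c in the frame of board between -0.12 and 0.12 m and height (world z) of tin_a_c below 0.033 m and angle between tin_a_c's own z axis and vertical below 0.12 rad) or (value of joint tin_b_lid above 0.5 rad and distance of tin_b_c from where it was at the start of the episode above 0.08 m and x of tin_b_c in the frame of board between -0.185 and 0.185 m and y of tin_b_c in the frame of board between -0.12 and 0.12 m and height (world z) of tin_b_c below 0.033 m and angle between tin_b_c's own z axis and vertical below 0.12 rad))), for 0.1 s.
3. the lid of the other tin, not yet moved from its place (less than 80 mm), is raised more than 0.5 rad while the tin stands on the board (((value of joint tin_a_lid above 0.5 rad and distance of tin_a_c from where it was at the start of the episode below 0.08 m and x of tin_a_c in the frame of board between -0.185 and 0.185 m and y of tin_a_c in the frame of board between -0.12 and 0.12 m and height (world z) of tin_a_c below 0.033 m and angle between tin_a_c's own z axis and vertical below 0.12 rad) or (value of joint tin_b_lid above 0.5 rad and distance of tin_b_c from where it was at the start of the episode below 0.08 m and x of tin_b_c in the frame of board between -0.185 and 0.185 m and y of tin_b_c in the frame of board between -0.12 and 0.12 m and height (world z) of tin_b_c below 0.033 m and angle between tin_b_c's own z axis and vertical below 0.12 rad))), for 0.1 s.
At the end, for the whole second after the job is handed in: The tin with the stiff lid stands upright on the trivet, its centre within 45 mm of the trivet's; the tin with the free lid stands upright on the board, outside the rack (80 mm or more from the rack's place); both lids are shut (below 0.1 rad) (horizontal distance between tin_b_c and trivet below 0.045 m and height (world z) of tin_b_c below 0.031 m and angle between each of tin_b_c, tin_a_c's own z axis and vertical below 0.12 rad and x of tin_a_c in the frame of board between -0.185 and 0.185 m and y of tin_a_c in the frame of board between -0.12 and 0.12 m and height (world z) of tin_a_c below 0.033 m and horizontal distance between tin_a_c and rack_c above 0.08 m and value of joint each of tin_a_lid, tin_b_lid below 0.1 rad and velocity of joint each of tin_a_lid, tin_b_lid below 0.1 rad/s); the robot touches nothing.
It fails at once if the honey jar or a sweet is shifted by more than 30 mm (distance of any of honey_jar, sweet_1, sweet_2 from where it was at the start of the episode above 0.03 m).
It also fails if it takes over 72 s, if anything falls off the work surface, if the arm or the gripper's body presses on something with over 40 N, if the wrist force passes 120 N, or if a joint passes its speed limit or range.

## Robot

A 6-joint arm with a two-finger parallel gripper is mounted at the origin on the work surface; the furniture and walls round the work are solid. World frame = base frame: x ahead of the robot, y to its left, z up, the work surface at z = 0. Lengths are in m, angles in rad, forces in N, time in s.
With the tool pointing down it reaches from about 0.35 to 0.85 m from the base axis. Payload 8.1 kg.
Tool frame: the origin (TCP) lies at the very end of the fingers, on their centre line; the grasp point (between the pads) lies 19 mm behind it; z points along the fingers, y is the line along which they close (so a half turn about z gives the same grasp; the last joint's range is limited). The gripper opens to 85 mm and grips with 20 to 120 N. Pads are 22 mm wide; open, the fingers measure 114 mm over their backs; the gripper's body (76 mm by 85 mm) begins 54 mm behind the grasp point. The pads swing forward as they close: fully open they stand 13 mm farther back than shut.
Start: joints at [-1.382, 0.13, 1.488, -0, 1.523, -0.085], TCP at [0.162, -0.578, 0.231] pointing down, gripper open.
Joint ranges: [-2.96, 2.96], [-0.89, 2.26], [0.02, 2.5], [-1.34, 4.48], [0, 2.73], [-2.66, 2.66]. Speed limits (rad/s): [2.39, 2.39, 2.79, 3.14, 3.14, 3.14].

## Interface

Orientations are given as a rotation vector (axis times angle).
In Python, from rig import bot gives the robot as it stands.
- The arm moves only by the shell command python3 -m crank 'ROWS'. ROWS is JSON, a list of rows, each a list of 5 numbers: the shift along the world's x, y, z scaled (see below), then the turn about the world's z scaled (see below), then the gripper's target within -1 to 1 (fully open at 1, half-way at 0, shut at -1). In form: [[tx, ty, tz, spin, gripper], ...]. A call has 1 to 20 rows; each row is the pose to reach, as a shift and turn from the pose commanded when the call began, turning the shorter way round; what a row does not reach only later rows make up. The controller multiplies each number of a shift by 300 mm and each number of a turn by 2 pi rad. A row lasts 1/10 s, in which the tool goes at most 50 mm and 8.59 degrees, less where a joint would pass 70% of its speed; a pose out of reach is approached as far as the arm can. A call with a number of a shift or a turn outside -1 to 1 is refused whole. A call with a gripper value outside its range is refused whole. The fingers move at their own pace and stop on an object; the grip force is fixed at half the most. Time passes only in rows, so rows that repeat a pose let the fingers close. It gives the time, the measured TCP pose, the force, the opening and the grip force at its end, in the units of the state.
- bot.get_state(): the state, without advancing time (a new reading comes with each control period).
- bot.read_camera(name): name is "side" or "top" or "wrist"; returns a dict with "image" (480x640x3 uint8, blue, green, red), "K" (3x3 intrinsics, pixels), "D" ([k1, k2, p1, p2, k3] as OpenCV has them; the pictures are not rectified), "R" (3x3) and "t" (3): a world point X has camera coordinates R X + t; the wrist camera has in their place "hand_eye" (4x4, takes a point from camera to tool coordinates, whose origin is the TCP and whose axes are the flange's). Camera axes: x right, y down, z forward; pixel columns grow to the right and rows downward; lengths in m; the calibration is good to about 2 mm. A picture is of the moment at which its call begins: read the wrist's pose just before it. There is no depth.
- bot.sign_off(): hands the job in; it is judged then, once.
The state is a dict: "time": time; "joint_pos": joint angles; "qvel": joint speeds; "effort": joint torques, N m; "ee_pos": TCP position; "tool_rot": TCP orientation; "wrist_force": force on the tool from outside, world axes, zero at the start; "moment": the same for the moment, N m; "finger_gap": finger opening in m; "grasp_force": force on a finger pad.
Only numpy, scipy, OpenCV 4.12 (cv2) and the standard library are available. Lean on these libraries where they do the work, as an engineer would, in place of code of your own. Each camera call takes 0.05 s, during which the arm holds its last target. There are 200 camera calls.

## Working session

There is one attempt and no reset: what is moved stays moved. The work goes in short steps, Python scripts to look and compute and a shell command to move; the robot and the scene stay as the last step left them, time stands still between calls to the robot, and variables do not carry over. Pictures are saved under pics/ and viewed, at most 10 in all, crops included, and the job is handed in when it is done.

```bash
ls; mkdir -p pics
cat > h.py <<'E'
from rig import bot
import numpy as np, cv2
from scipy.spatial.transform import Rotation as Ro
def cam(n):
    s=bot.get_state(); c=bot.read_camera(n)
    if n=="wrist":
        T=np.eye(4);T[:3,:3]=Ro.from_rotvec(s["tool_rot"]).as_matrix();T[:3,3]=s["ee_pos"]
        M=np.linalg.inv(T@np.array(c["hand_eye"])); c["R"],c["t"]=M[:3,:3],M[:3,3]
    return {k:(np.array(v) if k!="image" else v) for k,v in c.items()}
def save(n,f): 
    c=cam(n); cv2.imwrite(f"pics/{f}.png",c["image"]); np.savez(f"pics/{f}.npz",**c); return c
def load(f): return dict(np.load(f"pics/{f}.npz"))
def w(c,u,v,z):
    p=cv2.undistortPoints(np.array([[[u,v]]],float),c["K"],c["D"])[0,0]
    d=c["R"].T@np.array([p[0],p[1],1]); o=-c["R"].T@c["t"]
    return o+d*(z-o[2])/d[2]
def px(c,X): return cv2.projectPoints(np.array([X],float),cv2.Rodrigues(c["R"])[0],c["t"],c["K"],c["D"])[0][0,0]
E
python3 - <<'E'
from h import *
save("top","top0");save("side","side0")
s=bot.get_state();print(s)
E
```

```text
pics
{'time': 0.1, 'joint_pos': array([-1.38242993e+00,  1.31084026e-01,  1.48915026e+00, -3.39778913e-05,
        1.52299684e+00, -8.54309641e-02]), 'qvel': array([-6.90246731e-04, -2.24409195e-03, -3.12236748e-03,  1.41391466e-03,
        4.45272259e-05, -4.06227779e-04]), 'effort': array([ 1.71649546e-03, -5.70950460e+01, -5.01941407e+01, -2.02360643e-04,
        8.15352949e-03,  7.79418838e-05]), 'ee_pos': array([ 0.16213425, -0.57717571,  0.23036134]), 'tool_rot': array([-3.11058029e+00, -4.28517269e-01,  1.85547027e-04]), 'wrist_force': array([-0.43713683,  0.62525981, -0.83355588]), 'moment': array([-0.03081055,  0.008046  , -0.04638462]), 'grasp_force': 0.0, 'finger_gap': 0.08554952491088928}
```

View pics/top0.png

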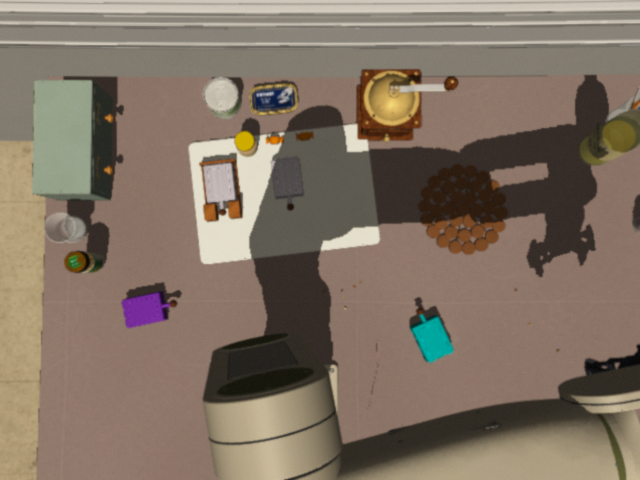

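View pics/side0.png

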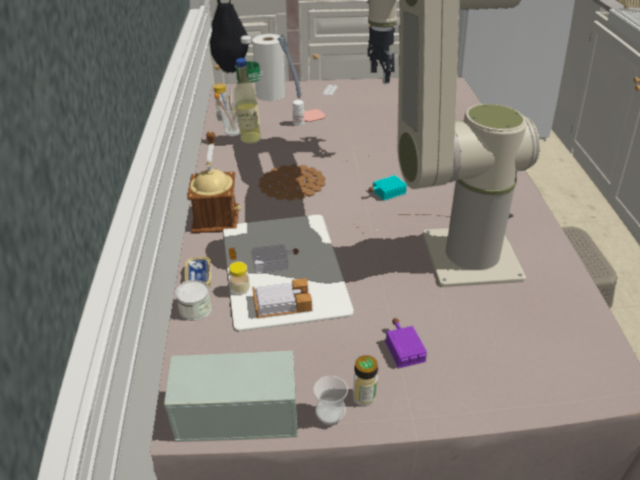

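The top view shows the rack tin at about (220,183) with its knob at (222,212). The board tin is at (288,178) with its knob at (290,207), the trivet at (463,208) and the jar at (246,143). There are four tin-like things: purple (145,310) and turquoise (432,340) are the decoys. The two plain metal ones on the board fit the description. I'll confirm with an enlarged crop.

Run:
```python
from h import *
c=load("top0");i=c["image"][115:275,180:390]
i=cv2.resize(i,(788,600),interpolation=cv2.INTER_CUBIC)
i=(255*(i/255.)**0.6).astype(np.uint8)
cv2.imwrite("pics/crop0.png",i)
```

```text
(no output)
```

View pics/crop0.png

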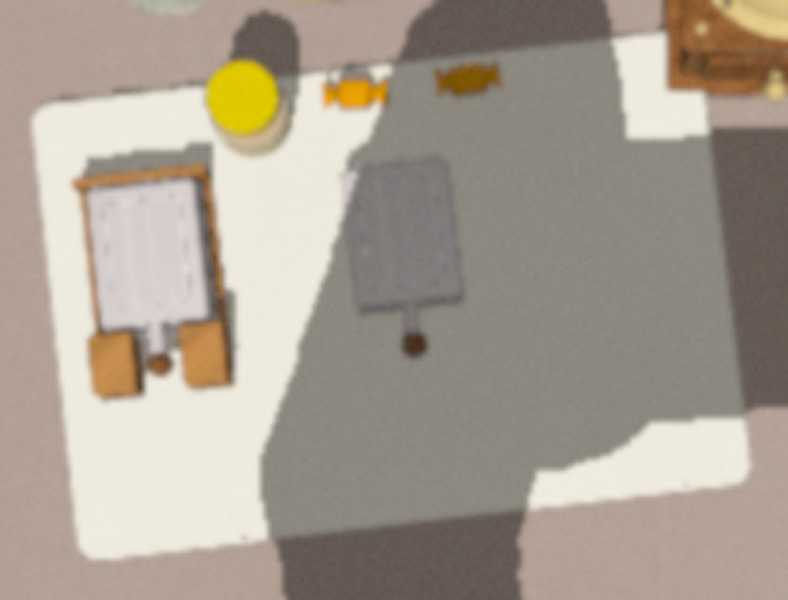

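```bash
cat > m0.py <<'E'
from h import *
c=load("top0")
def W(a,b,z): return w(c,180+a/3.752,115+b/3.75,z)
bc=np.array([W(*p,.009) for p in[(33,103),(700,33),(750,485),(80,558)]])
O=bc.mean(0); ex=(bc[0]-bc[1]+bc[3]-bc[2]);print("board",O,np.linalg.norm(ex)/2,np.degrees(np.arctan2(ex[1],ex[0])),np.linalg.norm(bc[0]-bc[3]))
ex/=np.linalg.norm(ex); ey=np.array([-ex[1],ex[0],0])
for n,z,P,k in[("rack",.046,[(88,188),(193,178),(213,320),(103,333)],(160,363)),("tin",.043,[(355,165),(447,157),(463,298),(359,311)],(414,345))]:
    q=np.array([W(*p,z) for p in P]);m=q.mean(0);kn=W(*k,z-.004)
    d=kn-m;print(n,m,"knob",kn,"dir from knob",np.degrees(np.arctan2(d[1],d[0])),"size",[np.linalg.norm(q[i]-q[(i+1)%4]) for i in range(4)],"board xy",(m-O)@ex,(m-O)@ey, np.linalg.norm(d[:2]), "dirs", np.degrees(np.arctan2(*(q[3]+q[2]-q[0]-q[1])[[1,0]])))
g=O+ex*-.13+ey*-.035;print("goal",g,px(c,[*g[:2],.009]))
print("trivet",w(c,463,210,.007),[w(c,*p,.007)for p in[(419,210),(507,208),(463,165),(465,254)]])
print("jar",w(c,245,142,.068),"mill",w(c,390,95,.1),w(c,415,140,0))
E
python3 m0.py
```

```text
board [0.47854154 0.00523431 0.009     ] 0.39314266805000536 96.028814585302 0.26875804313249163
rack [0.49642928 0.14095998 0.046     ] knob [0.43492112 0.13511618 0.042     ] dir from knob -174.5727011563879 size [np.float64(0.05987448698929644), np.float64(0.08219150540469987), np.float64(0.06265260511387066), np.float64(0.08345041387440057)] board xy 0.1330962774865938 -0.03204387868605894 0.061785133423288834 dirs -172.74844413722641
tin [ 0.50928359 -0.00479985  0.043     ] knob [ 0.44522568 -0.00919177  0.039     ] dir from knob -176.07784453601494 size [np.float64(0.05279997087318235), np.float64(0.08163622660157509), np.float64(0.05971033250667771), np.float64(0.08397034427358387)] board xy -0.013207452197025902 -0.029518144152488025 0.06420828950476004 dirs -176.04552654898387
goal [ 0.52700168 -0.12037069  0.009     ] [341.33032029 171.27999225]
trivet [ 0.44081744 -0.38668582  0.007     ] [array([ 0.44110335, -0.29052166,  0.007     ]), array([ 0.44490658, -0.48246557,  0.007     ]), array([ 0.54029051, -0.38834314,  0.007     ]), array([ 0.34440158, -0.38925107,  0.007     ])]
jar [0.57977161 0.08496878 0.068     ] mill [ 0.66961795 -0.21651131  0.1       ] [ 0.59795564 -0.2848488   0.        ]
```

```bash
python3 -m crank '[[0.5,1,0,-0.026,1],[0.5,1,0,-0.026,1],[0.5,1,0,-0.026,1],[0.5,1,0,-0.026,1],[0.5,1,0,-0.026,1],[0.5,1,0,-0.026,1],[0.5,1,0,-0.026,1]]' && python3 -m crank '[[0.5,1,0,0,1],[0.5,1,0,0,1],[0.5,1,0,0,1],[0.5,1,0,0,1],[0.5,1,0,0,1],[0.5,1,0,0,1],[0.5,1,0,0,1]]' && python3 -m crank '[[0,0.4,0,0,1],[0,0.4,0,0,1],[0,0.4,0,0,1],[0,0.4,0,0,1],[0,0.4,0,0,1]]'
python3 - <<'E'
from h import *
c=save("wrist","w1");print(c["hand_eye"])
for X in [(.497,.141,.046),(.5093,-.0048,.043)]: print(px(c,X))
E
```

```text
time: 0.8
ee_pos: [0.3129, -0.275, 0.231]
tool_rot: [-3.136, -0.175, -0.0]
wrist_force: [0.4, -0.6, 0.5]
finger_gap: 0.0852
grasp_force: 0.0
time: 1.5
ee_pos: [0.4627, 0.0253, 0.231]
tool_rot: [-3.136, -0.176, 0.0]
wrist_force: [0.5, -0.3, 0.4]
finger_gap: 0.0852
grasp_force: 0.0
time: 2.0
ee_pos: [0.4619, 0.1423, 0.2308]
tool_rot: [3.136, 0.176, -0.001]
wrist_force: [0.4, -1.6, -0.2]
finger_gap: 0.0855
grasp_force: 0.0
[[ 1.10329793e-03 -9.61800394e-01 -2.73749493e-01  6.97375780e-02]
 [ 9.99998534e-01  7.02681444e-04  1.56148971e-03  3.15718319e-04]
 [-1.30948273e-03 -2.73750815e-01  9.61799759e-01 -1.41662329e-01]
 [ 0.00000000e+00  0.00000000e+00  0.00000000e+00  1.00000000e+00]]
[322.22755302 167.94703974]
[501.09464409 173.31355971]
```

View pics/w1.png

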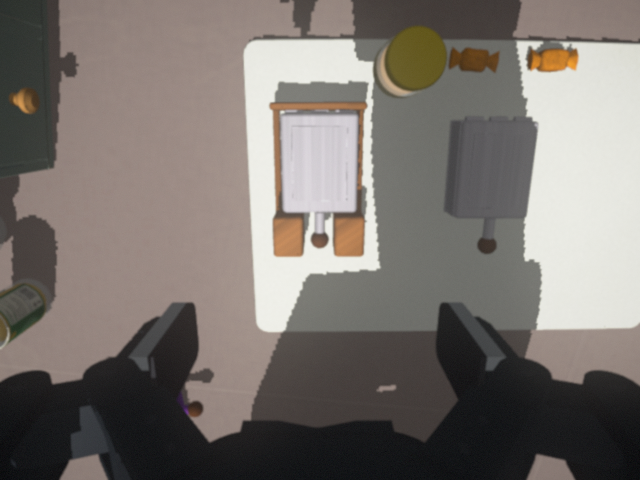

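```bash
cat > m1.py <<'E'
from h import *
c=load("w1"); s=bot.get_state(); print(s["ee_pos"])
for n,z,P,k in[("rack",.043,[(282,112),(358,110),(357,212),(282,212)],(320,240)),("rack",.048,[(282,112),(358,110),(357,212),(282,212)],(320,240)),("tin",.043,[(466,118),(537,122),(525,218),(456,216)],(487,245))]:
    q=np.array([w(c,*p,z) for p in P]);m=q.mean(0);kn=w(c,*k,z-.004)
    d=kn-m;print(n,z,m,"knob",kn,"ang knob",np.degrees(np.arctan2(d[1],d[0])),"size",np.round([np.linalg.norm(q[i]-q[(i+1)%4]) for i in range(4)],4), np.linalg.norm(d[:2]), "ang", np.degrees(np.arctan2(*(q[3]+q[2]-q[0]-q[1])[[1,0]])))
E
python3 m1.py
```

```text
[0.46210105 0.14167827 0.23096866]
rack 0.043 [0.50035453 0.14335999 0.043     ] knob [0.4351799  0.13558112 0.039     ] ang knob -173.19370493047015 size [0.0592 0.0813 0.0623 0.0797] 0.0656372109601526 ang -173.69410785333235
rack 0.048 [0.50082522 0.14345881 0.048     ] knob [0.43662225 0.13579541 0.044     ] ang knob -173.19325478205855 size [0.0583 0.08   0.0614 0.0785] 0.06465871147465967 ang -173.69410785333238
tin 0.043 [ 5.11507880e-01 -9.48210023e-05  4.30000000e-02] knob [ 0.44692911 -0.00889517  0.039     ] ang knob -172.2399248774959 size [0.0575 0.0783 0.0592 0.0791] 0.06517563304641431 ang -173.5359525683251
```

The wrist view shows the rack tin's lid corners at (282,112), (358,110), (357,212) and (282,212), with the knob at (320,240). The board tin's lid runs from (466,118) to (525,218), with its knob at (487,245). Next I descend on the rack tin.

```bash
python3 -m crank '[[0.125,0.003,-0.1,0,1],[0.125,0.003,-0.3,0,1],[0.125,0.003,-0.5,0,1],[0.125,0.003,-0.5,0,1],[0.125,0.003,-0.6,0,1],[0.125,0.003,-0.66,0,1],[0.125,0.003,-0.69,0,1],[0.125,0.003,-0.69,0,1]]' && python3 -m crank '[[0,0,0,0,-1],[0,0,0,0,-1],[0,0,0,0,-1],[0,0,0,0,-1],[0,0,0,0,-1],[0,0,0,0,-1]]'
```

```text
time: 2.85
ee_pos: [0.4988, 0.1419, 0.0231]
tool_rot: [3.136, 0.171, -0.004]
wrist_force: [-0.2, -0.5, -0.6]
finger_gap: 0.0859
grasp_force: 0.0
time: 3.45
ee_pos: [0.5012, 0.1437, 0.0264]
tool_rot: [-3.136, -0.174, -0.005]
wrist_force: [-1.8, 0.9, 7.1]
finger_gap: 0.0602
grasp_force: 66.1
```

```bash
python3 -m crank '[[0,0,0.06,0,-1],[0,0,0.15,0,-1],[0,0,0.27,0,-1],[0,0,0.27,0,-1],[0.017,-0.12,0.27,0,-1],[0.017,-0.25,0.27,0,-1],[0.017,-0.4,0.27,0,-1],[0.017,-0.55,0.27,0,-1],[0.017,-0.7,0.27,0,-1],[0.017,-0.86,0.27,0,-1],[0.017,-0.86,0.27,0,-1],[0.017,-0.86,0.17,0,-1],[0.017,-0.86,0.08,0,-1],[0.017,-0.86,0.04,0,-1],[0.017,-0.86,0.02,0,-1],[0.017,-0.86,0.02,0,-1]]'
python3 - <<'E'
from h import *
save("side","s2")
c=load("s2");i=c["image"][190:340,180:380];cv2.imwrite("pics/s2c.png",cv2.resize(i,(800,600),interpolation=cv2.INTER_CUBIC))
E
```

```text
time: 5.05
ee_pos: [0.5044, -0.1143, 0.0298]
tool_rot: [-3.136, -0.174, 0.002]
wrist_force: [0.6, 0.5, -3.5]
finger_gap: 0.0602
grasp_force: 68.3
```

View pics/s2c.png

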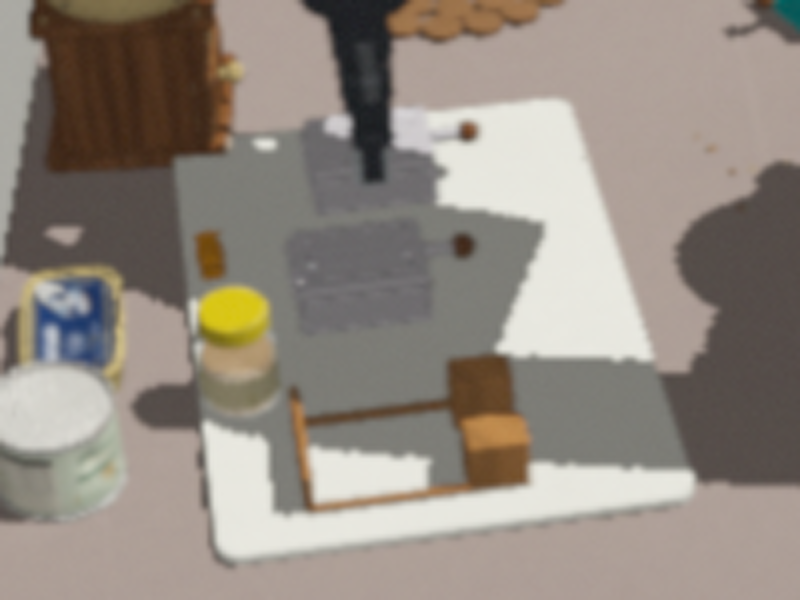

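The side view shows the tin from the rack held just above the clear part of the board, at crop (370,150). The rack is empty and has no floor. I lower the tin the last few millimetres.

```bash
python3 -m crank '[[0,0,-0.006,0,-1],[0,0,-0.012,0,-1],[0,0,-0.012,0,-1]]' && python3 -m crank '[[0,0,-0.004,0,-1],[0,0,-0.004,0,-1]]'
```

```text
time: 5.4
ee_pos: [0.5053, -0.1148, 0.0272]
tool_rot: [3.136, 0.174, 0.001]
wrist_force: [0.3, -0.1, -4.2]
finger_gap: 0.0606
grasp_force: 68.4
time: 5.6
ee_pos: [0.5053, -0.1149, 0.0265]
tool_rot: [3.137, 0.174, 0.001]
wrist_force: [-4.2, 0.8, 5.2]
finger_gap: 0.0607
grasp_force: 69.4
```

```bash
python3 -m crank '[[0,0,0,0,1],[0,0,0,0,1],[0,0,0,0,1],[0,0,0,0,1],[0,0,0.1,0,1],[0,0,0.26,0,1],[-0.08,0,0.4,0,0.5],[-0.213,-0.02,0.4,0,0],[-0.213,-0.02,0.4,0,0],[-0.213,-0.02,0.4,0,0]]'
python3 - <<'E'
from h import *
save("wrist","w3")
E
```

```text
time: 6.6
ee_pos: [0.4407, -0.1209, 0.1457]
tool_rot: [3.137, 0.172, 0.002]
wrist_force: [0.3, -0.1, 0.4]
finger_gap: 0.0428
grasp_force: 0.0
```

View pics/w3.png

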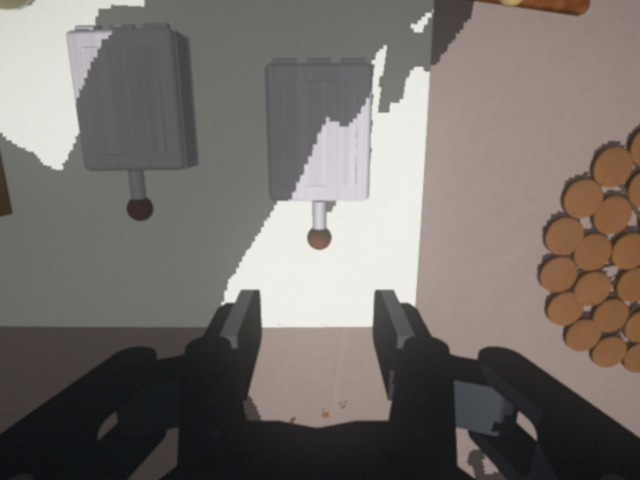

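The wrist view shows the moved tin standing on the board, with its knob at (319,238) and lid corners (267,62), (371,60), (369,199) and (270,200). The other tin's knob is at (140,208) and its lid corners are (68,30), (172,26), (184,168) and (86,170).

Run:
```python
from h import *
c=load("w3"); print(bot.get_state()["ee_pos"])
for n,k,P in[("A",(319,238),[(267,62),(371,60),(369,199),(270,200)]),("B",(140,208),[(68,30),(172,26),(184,168),(86,170)])]:
    q=np.array([w(c,*p,.043) for p in P]);m=q.mean(0);kn=w(c,*k,.039);d=kn-m
    print(n,m,kn,np.degrees(np.arctan2(d[1],d[0])),np.linalg.norm(d[:2]),np.degrees(np.arctan2(*(q[3]+q[2]-q[0]-q[1])[[1,0]])),np.round([np.linalg.norm(q[i]-q[(i+1)%4]) for i in range(4)],4))
```

```text
[ 0.44127366 -0.12086213  0.14564048]
A [ 0.50467789 -0.11596344  0.043     ] [ 0.43997023 -0.12312407  0.039     ] -173.68527175304158 0.06510265538754476 -173.3544988727737 [0.0585 0.0793 0.0605 0.0788]
B [ 0.51083805 -0.00327015  0.043     ] [ 0.44707991 -0.00905753  0.039     ] -174.8134235291046 0.06402026840190075 -173.69564893239496 [0.0593 0.0784 0.0603 0.0783]
```

```bash
python3 -m crank '[[-0.003,-0.007,-0.15,0,0],[-0.003,-0.007,-0.3,0,0],[-0.003,-0.007,-0.38,0,0],[-0.003,-0.007,-0.41,0,0],[-0.003,-0.007,-0.41,0,0],[-0.003,-0.007,-0.41,0,-1],[-0.003,-0.007,-0.41,0,-1],[-0.003,-0.007,-0.41,0,-1],[-0.003,-0.007,-0.41,0,-1],[-0.003,-0.007,-0.41,0,-1]]'
```

```text
time: 7.65
ee_pos: [0.4415, -0.1235, 0.024]
tool_rot: [3.135, 0.173, 0.005]
wrist_force: [1.6, -0.5, 5.4]
finger_gap: 0.0122
grasp_force: 58.5
```

```bash
python3 -m crank '[[0.0025,0,0.03,0,-1],[0.0075,0.001,0.06,0,-1],[0.015,0.002,0.089,0,-1],[0.025,0.003,0.118,0,-1],[0.038,0.004,0.145,0,-1],[0.053,0.006,0.172,0,-1]]' && python3 -m crank '[[0.017,0.002,0.024,0,-1],[0.036,0.004,0.048,0,-1],[0.053,0.006,0.065,0,-1],[0.071,0.008,0.081,0,-1],[0.071,0.008,0.081,0,-1],[0.071,0.008,0.081,0,-1]]'
python3 - <<'E'
from h import *
save("side","s4")
E
```

```text
time: 8.25
ee_pos: [0.4561, -0.1209, 0.0747]
tool_rot: [-3.137, -0.173, 0.001]
wrist_force: [-0.6, 0.8, -2.3]
finger_gap: 0.0119
grasp_force: 58.4
time: 8.85
ee_pos: [0.4773, -0.1187, 0.0983]
tool_rot: [3.137, 0.174, -0.0]
wrist_force: [-1.4, -0.7, -2.5]
finger_gap: 0.0119
grasp_force: 58.5
```

```bash
python3 -m crank '[[0,0,0,0,0],[0,0,0,0,0],[0,0,0,0,0],[0,0,0,0,0],[0,0,0,0,0],[0,0,0,0,0],[0,0,0,0,0],[0,0,0,0,0]]'
python3 - <<'E'
from h import *
save("side","s5");save("wrist","w5")
f=lambda n:cv2.resize(load(n)["image"][195:285,210:330],(400,300),interpolation=cv2.INTER_CUBIC)
W=cv2.resize(load("w5")["image"],(400,300))
cv2.imwrite("pics/m5.png",np.vstack([np.hstack([f("s4"),f("s5")]),np.hstack([W,f("s2")])]))
E
```

```text
time: 9.7
ee_pos: [0.4772, -0.1187, 0.0984]
tool_rot: [3.137, 0.173, -0.0]
wrist_force: [0.6, 0.3, 0.6]
finger_gap: 0.0426
grasp_force: 0.0
```

View pics/m5.png

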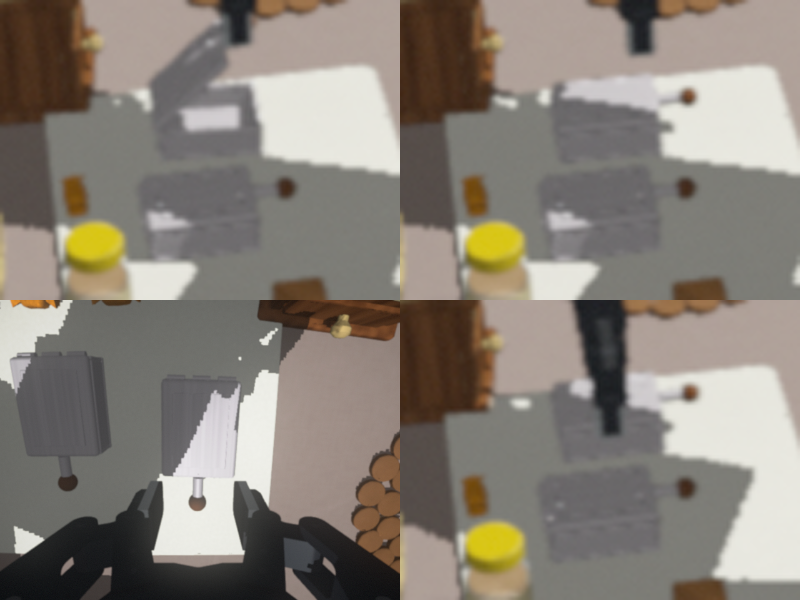

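Left to right on the top row: the lid was raised about 50 degrees, then dropped shut when released, with its knob back at (688,97). So the tin from the rack is the good one. Next is the other tin's knob.

```bash
python3 -m crank '[[-0.05,0.05,0.06,0,0],[-0.1,0.2,0.06,0,0],[-0.1,0.366,0.06,0,0],[-0.1,0.366,0.0,0,0],[-0.1,0.366,-0.13,0,0],[-0.1,0.366,-0.22,0,0],[-0.1,0.366,-0.253,0,0],[-0.1,0.366,-0.253,0,0],[-0.1,0.366,-0.253,0,-1],[-0.1,0.366,-0.253,0,-1],[-0.1,0.366,-0.253,0,-1],[-0.1,0.366,-0.253,0,-1],[-0.1,0.366,-0.253,0,-1]]' && python3 -m crank '[[0.0025,0,0.03,0,-1],[0.0075,0.001,0.06,0,-1],[0.015,0.002,0.089,0,-1],[0.025,0.003,0.118,0,-1],[0.038,0.004,0.145,0,-1],[0.053,0.006,0.172,0,-1]]'
```

```text
time: 11.1
ee_pos: [0.4487, -0.0092, 0.0241]
tool_rot: [3.136, 0.173, 0.005]
wrist_force: [-0.4, -0.8, 6.0]
finger_gap: 0.0121
grasp_force: 58.6
time: 11.7
ee_pos: [0.4633, -0.007, 0.0747]
tool_rot: [-3.137, -0.173, 0.001]
wrist_force: [0.4, 0.6, -3.7]
finger_gap: 0.0121
grasp_force: 58.4
```

```bash
python3 -m crank '[[0.017,0.002,0.024,0,-1],[0.036,0.004,0.048,0,-1],[0.053,0.006,0.065,0,-1],[0.071,0.008,0.081,0,-1],[0.071,0.008,0.081,0,-1],[0.071,0.008,0.081,0,-1]]'
python3 - <<'E'
from h import *
save("side","s6")
E
python3 -m crank '[[0,0,0,0,0],[0,0,0,0,0],[0,0,0,0,0],[0,0,0,0,0],[0,0,0,0,0],[0,0,0,0,0],[0,0,0,0,0]]'
python3 - <<'E'
from h import *
save("side","s7");save("wrist","w7")
f=lambda n:cv2.resize(load(n)["image"][195:285,210:330],(400,300),interpolation=cv2.INTER_CUBIC)
W=cv2.resize(load("w7")["image"],(400,300))
cv2.imwrite("pics/m7.png",np.vstack([np.hstack([f("s6"),f("s7")]),np.hstack([W,f("s5")])]))
E
```

```text
time: 12.3
ee_pos: [0.4847, -0.0047, 0.0984]
tool_rot: [3.137, 0.173, 0.0]
wrist_force: [0.1, -1.0, -2.0]
finger_gap: 0.0121
grasp_force: 58.5
time: 13.05
ee_pos: [0.4845, -0.0046, 0.0984]
tool_rot: [-3.137, -0.173, -0.0]
wrist_force: [0.8, -0.6, 0.1]
finger_gap: 0.0428
grasp_force: 0.0
```

View pics/m7.png

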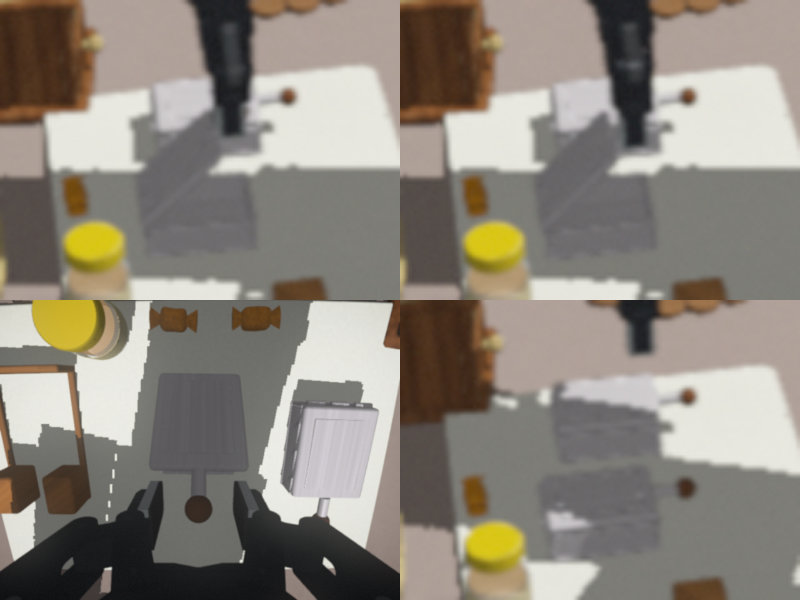

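The top row shows the other lid raised about 48 degrees and still up 0.7 s after release, so this lid is the stiff one. I re-grip the knob and bring it shut along the same arc.

```bash
python3 -m crank '[[0,0,0,0,-1],[0,0,0,0,-1],[0,0,0,0,-1],[0,0,0,0,-1],[-0.018,-0.002,-0.016,0,-1],[-0.035,-0.004,-0.033,0,-1],[-0.054,-0.006,-0.057,0,-1],[-0.071,-0.008,-0.081,0,-1],[-0.086,-0.01,-0.108,0,-1],[-0.099,-0.011,-0.135,0,-1],[-0.109,-0.012,-0.164,0,-1],[-0.1165,-0.013,-0.193,0,-1],[-0.1215,-0.014,-0.223,0,-1],[-0.124,-0.014,-0.253,0,-1],[-0.124,-0.014,-0.26,0,-1],[-0.124,-0.014,-0.26,0,-1]]'
```

```text
time: 14.75
ee_pos: [0.4471, -0.009, 0.0208]
tool_rot: [3.137, 0.174, -0.002]
wrist_force: [-11.2, 2.3, 21.6]
finger_gap: 0.0121
grasp_force: 64.5
```

```bash
python3 -m crank '[[0,0,0,0,0],[0,0,0,0,0],[0,0,0,0,0],[0,0,0,0,0],[0,0,0.13,0,0],[0,0,0.27,0,1],[0,0,0.42,0,1],[0,0,0.42,0,1],[0,0,0.42,0,1]]'
python3 - <<'E'
from h import *
save("wrist","w8");save("side","s8")
W=load("w8")["image"][:300,130:530]
cv2.imwrite("pics/m8.png",np.vstack([cv2.resize(W,(600,450),interpolation=cv2.INTER_CUBIC),cv2.resize(load("s8")["image"][220:270,210:410],(600,150),interpolation=cv2.INTER_CUBIC)]))
E
```

```text
time: 15.65
ee_pos: [0.4485, -0.009, 0.1477]
tool_rot: [3.136, 0.173, 0.005]
wrist_force: [-0.1, -0.8, -0.4]
finger_gap: 0.0856
grasp_force: 0.0
```

View pics/m8.png

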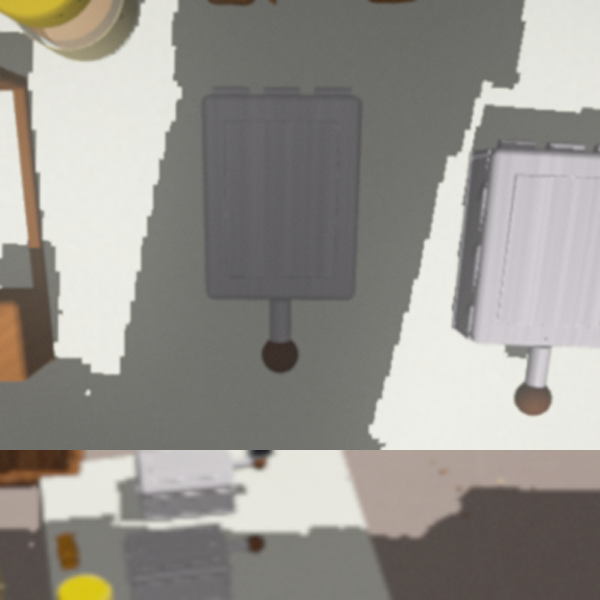

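Both lids look shut. In the crop, the stiff tin's lid corners are (204,96), (360,95), (354,298) and (207,298), and its knob is at (280,355).

Run:
```python
from h import *
c=load("w8"); print(bot.get_state()["ee_pos"])
P=[(204,96),(360,95),(354,298),(207,298)]
q=np.array([w(c,130+a/1.5,b/1.5,.043) for a,b in P]);m=q.mean(0);kn=w(c,130+280/1.5,355/1.5,.039);d=kn-m
print(m,kn,np.degrees(np.arctan2(d[1],d[0])),np.linalg.norm(d[:2]),np.round([np.linalg.norm(q[i]-q[(i+1)%4]) for i in range(4)],4))
```

```text
[ 0.44649668 -0.00874443  0.14510943]
[ 0.51212759 -0.00310873  0.043     ] [ 0.44818214 -0.00977878  0.039     ] -174.04510367315817 0.06429237933172104 [0.0591 0.078  0.0604 0.0776]
```

```bash
python3 -m crank '[[0.1,0.01,0,0,1],[0.216,0.018,-0.05,0,1],[0.216,0.018,-0.2,0,1],[0.216,0.018,-0.32,0,1],[0.216,0.018,-0.39,0,1],[0.216,0.018,-0.415,0,1],[0.216,0.018,-0.415,0,1],[0.216,0.018,-0.415,0,-1],[0.216,0.018,-0.415,0,-1],[0.216,0.018,-0.415,0,-1],[0.216,0.018,-0.415,0,-1],[0.216,0.018,-0.415,0,-1]]'
```

```text
time: 16.95
ee_pos: [0.5136, -0.0035, 0.0239]
tool_rot: [3.136, 0.173, 0.005]
wrist_force: [-1.6, 0.9, 6.8]
finger_gap: 0.0604
grasp_force: 67.0
```

```bash
python3 -m crank '[[0,0,0.06,0,-1],[0,0,0.16,0,-1],[0,0,0.28,0,-1],[-0.1,-0.05,0.3,0,-1],[-0.2,-0.15,0.3,0,-1],[-0.235,-0.3,0.3,0,-1],[-0.235,-0.45,0.3,0,-1],[-0.235,-0.6,0.3,0,-1],[-0.235,-0.75,0.3,0,-1],[-0.235,-0.9,0.3,0,-1],[-0.235,-0.9,0.3,0,-1]]' && python3 -m crank '[[0,-0.15,0,0,-1],[0,-0.3,0,0,-1],[0,-0.378,0,0,-1],[0,-0.378,-0.1,0,-1],[0,-0.378,-0.2,0,-1],[0,-0.378,-0.27,0,-1],[0,-0.378,-0.295,0,-1],[0,-0.378,-0.295,0,-1]]'
```

```text
time: 18.05
ee_pos: [0.4409, -0.2788, 0.1124]
tool_rot: [3.134, 0.166, 0.001]
wrist_force: [-0.7, 0.8, -4.9]
finger_gap: 0.0606
grasp_force: 68.6
time: 18.85
ee_pos: [0.4409, -0.3861, 0.0233]
tool_rot: [-3.135, -0.174, 0.002]
wrist_force: [0.5, -1.0, -4.8]
finger_gap: 0.0602
grasp_force: 69.1
```

```bash
python3 -m crank '[[0,0,-0.004,0,-1],[0,0,-0.006,0,-1],[0,0,-0.006,0,-1]]'
python3 - <<'E'
from h import *
save("side","s9");save("wrist","w9")
E
```

```text
time: 19.15
ee_pos: [0.4419, -0.387, 0.022]
tool_rot: [3.136, 0.173, 0.001]
wrist_force: [0.6, 0.5, -3.9]
finger_gap: 0.0603
grasp_force: 69.2
```

```bash
python3 -m crank '[[0,0,-0.003,0,-1],[0,0,-0.003,0,-1]]' && python3 -m crank '[[0,0,0,0,1],[0,0,0,0,1],[0,0,0,0,1],[0,0,0,0,1],[0,0,0.1,0,1],[0,0,0.26,0,1],[0,0,0.42,0,1],[-0.3,0,0.6,0,1],[-0.3,0,0.6,0,1],[-0.3,0,0.6,0,1]]'
python3 - <<'E'
from h import *
a=save("side","s10")["image"];b=save("wrist","w10")["image"]
cv2.imwrite("pics/m10.png",np.vstack([cv2.resize(b[:,:],(400,300)),cv2.resize(a[150:300,200:400],(400,300),interpolation=cv2.INTER_CUBIC)]))
E
```

```text
time: 19.45
ee_pos: [0.4419, -0.3871, 0.0219]
tool_rot: [3.136, 0.173, 0.001]
wrist_force: [-2.5, 3.1, 5.6]
finger_gap: 0.0605
grasp_force: 70.2
time: 20.45
ee_pos: [0.3497, -0.3888, 0.2052]
tool_rot: [3.131, 0.17, 0.004]
wrist_force: [0.6, -1.1, -1.2]
finger_gap: 0.0854
grasp_force: 0.0
```

View pics/m10.png

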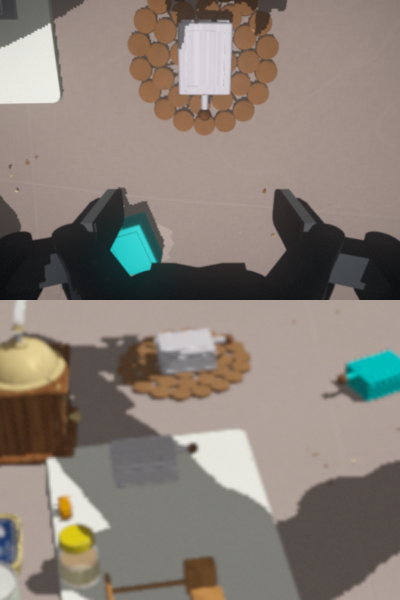

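The stiff tin stands shut in the middle of the trivet, at (205,58) in the upper picture. In the lower picture the good tin is shut on the board at (145,460), the bystanders are in place and the gripper is clear. I'm handing in.

```bash
python3 -c "
from rig import bot
print(bot.sign_off())"
```

```text
the job is handed in; nothing more can be done
None
```

I handed the job in after about 20 s on the robot's clock: the tin from the rack has the good lid and stands shut on the board, the other has the stiff lid and stands shut in the middle of the trivet, and the last pictures show nothing else moved; sign-off gave no verdict.

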